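Press the covered, sunken reset key of a 3D printer's controller

TASK

The 3D printer's controller (the wider grey box, with two rails on its top) has locked up and needs a reset. With the fingertips push the black cover block along its rails clear of the square well, reach into the well and press the sunken reset key fully down for at least a second, then push the cover back so that it covers the whole well again. Only push the cover, do not pick it up or knock it over; do not press the key in the other box's round well, and leave everything else where it stands.

Things in the scene. Friction and masses are not known exactly. Their poses are not given: they have to be found in the camera images.
- controller: Fixed grey box 170 (x) x 270 (y) x 70 mm tall, turned up to 20 degrees; origin: centre of its underside, z up. On its flat top a channel runs along the box's y axis, centred at box x = -35 mm: two rails 10 mm tall, 60 mm apart inside, and at its ends (box y = -128, +128 mm) stop bars 8 mm tall, 6 mm thick. The square reset well is in the channel's floor
- well (a point): Centre of the mouth of the controller's square well, level with the box's top; box coordinates (-35, -50, 70) mm, axes as the box. The well is 48 x 48 mm with upright walls and 40 mm deep; the key stands at the centre of its floor
- reset_button_top (a point): Centre of the top of the reset key, a grey round key 22 mm across, 28 mm below the well's mouth when up
- reset_button (a joint): Travel of the reset key: 0 up, 0.006 m fully down. A spring pushes it back: 1.6 N to start, 4 N fully down
- cover: Loose black block, 56 (x) x 64 (y) x 24 mm tall, ribbed top, about 0.12 kg; origin: centre of its underside. It lies between the rails (2 mm play each side), at first over the well, and slides along the box's y axis: about 40 mm of channel is free beyond its -y end, 140 mm beyond its +y end. Centre within 8 mm of the well's: all covered; over 56 mm away: clear of it
- supply: Bench supply, a fixed grey box 150 (x) x 160 (y) x 70 mm tall without rails; origin at the centre of its underside
- supply_well (a point): Centre of the mouth of the supply's round well, 48 mm across and 40 mm deep, with a sunken key like the controller's; leave alone
- supply_button (a joint): Travel of the supply's sunken key: 0 up, 0.006 m fully down; must not be pressed
- nozzle_jar: small glass jar with a lid, 28 mm across, 32 mm tall, loose on the controller's top behind the channel; leave alone. Origin: centre of its underside
- knurl_nut: brass cylinder 24 mm across, 20 mm tall, loose on the supply's top; leave alone. Origin: centre of its underside
- spool: filament spool lying flat, 180 mm across, 60 mm tall; leave alone. Origin: centre of its underside
- screwdriver: screwdriver lying on the bench, about 200 mm long; leave alone
- mug: white mug, 80 mm across, 90 mm tall; leave alone. Origin: centre of its underside
- parts_tray: grey divided tray 90 x 180 x 35 mm; leave alone. Origin: centre of its underside
- printed_bracket: white L-shaped printed bracket 60 x 40 mm, 50 mm tall; leave alone. Origin: centre of its underside
Not all that is in view belongs to the job. Of the things shaped like the cover, the black one is meant.

How it is judged:
By the outcome, as a careful person would: the job done as asked, in the order asked, and still so for the second after the job is handed in, with the robot touching nothing.
It also fails if it takes over 56 s, if anything falls off the work surface, if the arm or the gripper's body presses on something with over 40 N, if the wrist force passes 120 N, or if a joint passes its speed limit or range.

ROBOT

A 6-joint arm with a two-finger parallel gripper is mounted at the origin on the work surface. World frame = base frame: x ahead of the robot, y to its left, z up, the work surface at z = 0. Lengths are in m, angles in rad, forces in N, time in s.
With the tool pointing down it reaches from about 0.3 to 0.775 m from the base axis. Payload 14.6 kg.
Tool frame: the origin (TCP) lies on the centre line of the jaws, within the pads' length; the fingertips stand ctrl.tcp_to_tips ahead of it and the grasp point (between the pads) lies 2 mm behind it (ctrl.tcp_to_tips is the distance from the TCP to the fingertips, in m); z points along the fingers, y is the line along which they close (so a half turn about z gives the same grasp; the last joint's range is limited). The gripper opens to 94 mm and grips with 3 to 60 N. Pads are 16 mm wide; open, the fingers measure 119 mm over their backs; the gripper's body (75 mm by 177 mm) begins 78 mm behind the grasp point.
Start: joints at [-1.169, 0.3, 1.521, -0, 1.321, -0.067], TCP at [0.248, -0.491, 0.194] pointing down, gripper open.
Joint ranges: [-3.03, 3.03], [-0.79, 2.21], [0.23, 2.52], [-1.04, 4.18], [0, 3.07], [-2.55, 2.55]. Speed limits (rad/s): [2.22, 2.22, 2.57, 3.14, 3.14, 3.14].

INTERFACE

Orientations are given as [roll, pitch, yaw] about the fixed x, y, z axes, in that order (R = Rz(yaw) Ry(pitch) Rx(roll)).
In Python, from station import telemetry, viewer, hand_in, ctrl gives the robot as it stands.
- The arm moves only by the tool step_arm, never from a script. Its argument "plan" is a list of rows, each an object of numbers: "dx", "dy", "dz": the shift along the tool's x, y, z scaled (see below); "rx", "ry", "rz": the turn, a rotation vector about the tool's x, y, z scaled (see below); "claw": the closure, from 0 (fully open) to 1 (shut). In form: [{"dx": .., "dy": .., "dz": .., "rx": .., "ry": .., "rz": .., "claw": ..}, ...]. A call has 1 to 10 rows; each row shifts and turns the commanded pose from where the row before left it, along the tool's axes as they then stand; what a row does not reach is not made up. The controller multiplies each number of a shift by 0.1 m and each number of a turn by 90 degrees. A row lasts 1/10 s, in which the tool goes at most 50 mm and 8.59 degrees, less where a joint would pass 70% of its speed; a pose out of reach is approached as far as the arm can. A call with a number of a shift or a turn outside -1 to 1 is refused whole. A call with a gripper value outside its range is refused whole. The fingers move at their own pace and stop on an object; "grip_force" is the grip in N (left out, the last holds). Time passes only in rows, so rows that do not move let the fingers close. It gives the time, the measured TCP pose, the force, the opening and the grip force at its end, in the units of the state.
- telemetry.get_obs(): the state, without advancing time (a new reading comes with each control period).
- viewer.camera(name): name is "side" or "top" or "wrist"; returns a dict with "img" (420x560x3 uint8, red, green, blue), "z_map" (420x560 float32, m along the optical axis (not along the pixel's ray), 0 where there is no reading), "fx", "fy", "cx", "cy" (pixels), "R" (3x3) and "t" (3): a world point X has camera coordinates R X + t; the wrist camera has in their place "tool_from_camera" (4x4, takes a point from camera to tool coordinates, whose origin is the TCP and whose axes are the flange's). Camera axes: x right, y down, z forward; pixel columns grow to the right and rows downward; lengths in m; the calibration is good to about 2 mm. A picture is of the moment at which its call begins: read the wrist's pose just before it.
- hand_in(): hands the job in; it is judged then, once.
Trained networks look in a picture, given as the dict that the camera call returned (one of the last four; its "shot" number tells which), for a name from the list of things; names that differ only in an ending like _2 or _b are one class to them, and where a whole thing is asked for, a point or a joint stands for the part that bears it (a point fixed in the world has none). Each returns a list of dicts, best first, with "score" (0 to 1); they miss things now and then, are a little off and sometimes report something else, mostly with a low value. They report only what shows in the picture. A call takes as long as a camera call. They do not tell look-alikes from the thing itself.
- viewer.recognise(target, picture): "rect" ([left, top, right, bottom] in pixels, round what is visible of it).
The state is a dict: "time_s": time; "qpos": joint angles; "joint_vel": joint speeds; "tau": joint torques, N m; "ee_pos": TCP position; "eef_rot": TCP orientation; "force": force on the tool from outside, world axes, zero at the start; "moment": the same for the moment, N m; "grip_width": finger opening in m; "grip_force": force on a finger pad.
Only numpy, scipy, OpenCV 4.12 (cv2) and the standard library are available. Lean on these libraries where they do the work, as an engineer would, in place of code of your own. Each camera call takes 0.05 s, during which the arm holds its last target. There are 200 camera calls.

## Working session

There is one attempt and no reset: what is moved stays moved. The work goes in short steps, Python scripts to look and compute and a tool call to move; the robot and the scene stay as the last step left them, time stands still between calls to the robot, and variables do not carry over. Pictures are saved under pics/ and viewed, at most 10 in all, crops included, and the job is handed in when it is done.

Besides the shell and the picture viewer there is one more tool, called as a command line: name --argument value ..., lists and objects as JSON in quotes. step_arm: Moves the arm, as the interface text tells. Shifts and turns lie within -1 to 1; 1 stands for 0.1 m of shift or 90 degrees of turn. Its arguments: {"type":"object","properties":{"plan":{"type":"array"},"grip_force":{"type":"number"}},"required":["plan"]}

```bash
mkdir -p pics
cat > h.py <<'E'
import numpy as np, cv2
from station import telemetry, viewer, hand_in, ctrl
def pts(p):
    z=p["z_map"]; v,u=np.mgrid[:z.shape[0],:z.shape[1]]
    c=np.stack([(u-p["cx"])/p["fx"]*z,(v-p["cy"])/p["fy"]*z,z],-1)
    w=(c-np.array(p["t"]))@np.array(p["R"])
    w[z<=0]=np.nan
    return w
E
python3 - <<'E'
from h import *
o=telemetry.get_obs(); print(o, ctrl.tcp_to_tips)
for n in ("top","side"):
    p=viewer.camera(n); cv2.imwrite(f"pics/{n}1.png",p["img"][:,:,::-1]); np.savez(f"{n}1.npz",**{k:p[k] for k in("img","z_map","fx","fy","cx","cy","R","t")})
    w=pts(p)
    for t in ("controller","cover","supply","nozzle_jar","knurl_nut"):
        for d in viewer.recognise(t,p)[:3]:
            r=d["rect"]; u,v=int((r[0]+r[2])/2),int((r[1]+r[3])/2); print(n,t,round(d["score"],2),np.round(r),np.round(w[min(v,419),min(u,559)],3))
E
```

```text
{'time_s': 0.0, 'qpos': array([-1.16864870e+00,  3.00456367e-01,  1.52160255e+00,  1.31324776e-05,
        1.32067198e+00, -6.66185681e-02]), 'joint_vel': array([-1.75599749e-03, -7.23353560e-06,  1.16860231e-03, -4.36620561e-05,
        1.24466399e-03,  3.82062596e-04]), 'tau': array([-3.44359971e-03, -5.31816852e+01, -3.52738345e+01,  7.07440870e-02,
        2.44933198e-02, -9.54093798e-05]), 'ee_pos': array([ 0.24836486, -0.49041784,  0.19308533]), 'eef_rot': array([-3.14045779e+00, -8.84634332e-05,  4.68762883e-01]), 'force': array([-0.01690712,  0.33080663, -0.48428925]), 'moment': array([ 0.02117914, -0.05162472, -0.01292576]), 'grip_force': 0.0, 'grip_width': 0.09390391463315699} 0.017
top controller 0.81 [198. 194. 279. 243.] [0.521 0.188 0.07 ]
top cover 0.79 [287. 178. 311. 199.] [ 0.629 -0.025  0.023]
top cover 0.71 [292. 248. 308. 268.] [ 0.384 -0.022  0.025]
top cover 0.55 [246. 221. 262. 233.] [0.49  0.136 0.092]
top supply 0.61 [314. 195. 370. 246.] [ 0.506 -0.164  0.065]
side controller 0.93 [233. 155. 308. 224.] [0.503 0.104 0.081]
side cover 0.92 [312. 217. 333. 238.] [ 0.623 -0.044  0.024]
side cover 0.69 [244. 229. 257. 249.] [ 0.407 -0.036  0.024]
side cover 0.53 [249. 176. 272. 197.] [0.475 0.114 0.091]
side supply 0.7 [263. 230. 336. 301.] [ 0.499 -0.209  0.069]
side nozzle_jar 0.53 [280. 172. 289. 186.] [0.553 0.122 0.1  ]
side nozzle_jar 0.43 [352. 206. 378. 227.] [ 0.775 -0.015  0.007]
side knurl_nut 0.53 [314. 250. 328. 264.] [ 0.555 -0.217  0.091]
```

View pics/top1.png

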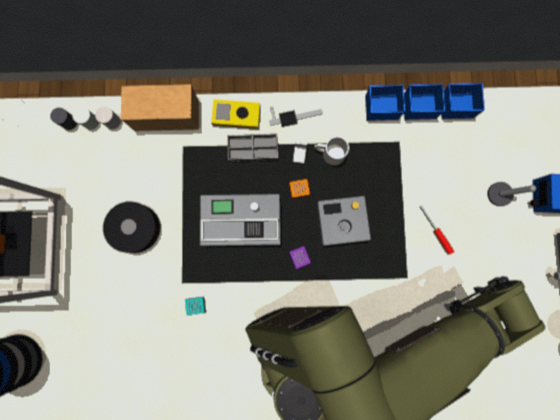

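View pics/side1.png

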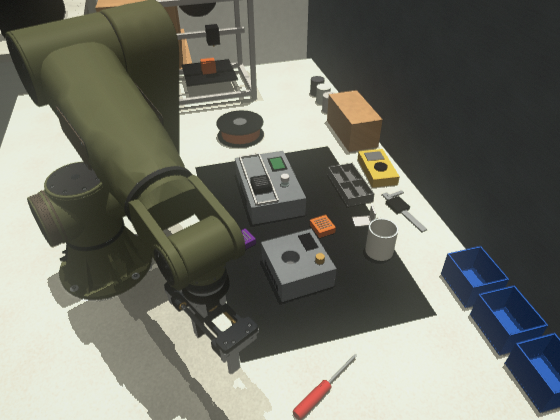

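Top view: the controller is at about (239,219), with its rails and black cover at (254,229). The supply is on the right at (344,221), and the orange and purple blocks on the mat are decoys. Next I fit the box pose.

Run:
```python
from h import *
for n in("top","side"):
    p=dict(np.load(n+"1.npz")); w=pts(p); g=p["img"].astype(int)
    roi=(w[...,0]>.33)&(w[...,0]<.68)&(w[...,1]>-.02)&(w[...,1]<.36)
    m=roi&(w[...,2]>.062)&(w[...,2]<.13)
    lab=cv2.connectedComponents(m.astype(np.uint8))[1]; k=np.argmax(np.bincount(lab[lab>0])); P=w[lab==k]
    r=cv2.minAreaRect(P[:,:2].astype(np.float32)*1000); print(n,r, "ztop",np.median(P[:,2]))
    c=m&(w[...,2]>.086)&(g.max(-1)<80)
    Q=w[c]; print(" cover",len(Q),np.median(Q,0), Q.min(0),Q.max(0))
    a=r[2] if r[1][0]<r[1][1] else r[2]-90
    a=np.radians(a); R=np.array([[np.cos(a),-np.sin(a)],[np.sin(a),np.cos(a)]])
    print(" yaw",np.degrees(a)," well",r[0]+R@[-35,-50]," coverbox",R.T@(np.median(Q[:,:2],0)*1000-r[0]))
    nz=roi&(w[...,2]>.098); print(" tall",np.round(np.median(w[nz],0),3),nz.sum())
```

```text
top ((515.2936401367188, 183.41201782226562), (270.9043273925781, 170.36346435546875), 89.47198486328125) ztop 0.07081939350478265
 cover 197 [0.47682103 0.13229187 0.09376512] [0.45289386 0.10518538 0.08618293] [0.50431619 0.16583445 0.10258829]
 yaw -0.52801513671875  well [479.83435274 133.73668252]  coverbox [-37.99987614 -51.47252172]
 tall [0.552 0.131 0.101] 58
side ((516.5013427734375, 180.83233642578125), (280.4101257324219, 171.69195556640625), 89.6646728515625) ztop 0.07018628909143865
 cover 190 [0.47962225 0.12275216 0.09294708] [0.45369433 0.09909791 0.08621494] [0.50856684 0.16737509 0.0986624 ]
 yaw -0.3353271484375  well [481.20931572 131.03803126]  coverbox [-36.53854466 -58.29501678]
 tall [0.556 0.129 0.1  ] 38
```

step_arm --plan '[{"rz":-0.087,"claw":1},{"rz":-0.087,"claw":1},{"rz":-0.087,"claw":1},{"rz":-0.087,"claw":1},{"rz":-0.087,"claw":1},{"rz":-0.087,"claw":1},{"rz":-0.087,"claw":1},{"rz":-0.087,"claw":1},{"dx":0.2,"dy":0.1,"claw":1},{"dx":0.3,"dy":0.15,"claw":1}]' --grip_force 10

```text
$.plan[0]: bad value
```

step_arm --plan '[{"dx":0.4,"dy":0.2,"claw":1},{"dx":0.4,"dy":0.2,"claw":1},{"dx":0.4,"dy":0.2,"claw":1},{"dx":0.4,"dy":0.2,"claw":1},{"dx":0.4,"dy":0.2,"claw":1},{"dx":0.4,"dy":0.2,"claw":1},{"dx":0.4,"dy":0.2,"claw":1},{"dx":0.4,"dy":0.2,"claw":1},{"dx":0.4,"dy":0.2,"claw":1},{"dx":0.4,"dy":0.2,"claw":1}]'

```text
$.plan[0]: bad value
```

step_arm --plan '[{"dx":0,"dy":0,"dz":0,"rx":0,"ry":0,"rz":-0.087,"claw":1},{"dx":0,"dy":0,"dz":0,"rx":0,"ry":0,"rz":-0.087,"claw":1},{"dx":0,"dy":0,"dz":0,"rx":0,"ry":0,"rz":-0.087,"claw":1},{"dx":0,"dy":0,"dz":0,"rx":0,"ry":0,"rz":-0.087,"claw":1},{"dx":0,"dy":0,"dz":0,"rx":0,"ry":0,"rz":-0.087,"claw":1},{"dx":0,"dy":0,"dz":0,"rx":0,"ry":0,"rz":-0.087,"claw":1},{"dx":0,"dy":0,"dz":0,"rx":0,"ry":0,"rz":-0.087,"claw":1},{"dx":0,"dy":0,"dz":0,"rx":0,"ry":0,"rz":-0.087,"claw":1},{"dx":0.2,"dy":0.1,"dz":0,"rx":0,"ry":0,"rz":0,"claw":1},{"dx":0.3,"dy":0.15,"dz":0,"rx":0,"ry":0,"rz":0,"claw":1}]' --grip_force 10

```text
time_s: 1.6
ee_pos: [0.2736, -0.4409, 0.1933]
eef_rot: [-3.141, -0.0, 1.561]
force: [-0.0, 0.2, 0.6]
grip_width: 0.0175
grip_force: 0.0
```

step_arm --plan '[{"dx":0.4,"dy":0.15,"dz":0,"rx":0,"ry":0,"rz":0,"claw":1},{"dx":0.4,"dy":0.15,"dz":0,"rx":0,"ry":0,"rz":0,"claw":1},{"dx":0.4,"dy":0.15,"dz":0,"rx":0,"ry":0,"rz":0,"claw":1},{"dx":0.4,"dy":0.15,"dz":0,"rx":0,"ry":0,"rz":0,"claw":1},{"dx":0.4,"dy":0.15,"dz":0,"rx":0,"ry":0,"rz":0,"claw":1},{"dx":0.4,"dy":0.15,"dz":0,"rx":0,"ry":0,"rz":0,"claw":1},{"dx":0.4,"dy":0.15,"dz":0,"rx":0,"ry":0,"rz":0,"claw":1},{"dx":0.4,"dy":0.15,"dz":0,"rx":0,"ry":0,"rz":0,"claw":1},{"dx":0.4,"dy":0.15,"dz":0,"rx":0,"ry":0,"rz":0,"claw":1},{"dx":0.4,"dy":0.15,"dz":0,"rx":0,"ry":0,"rz":0,"claw":1}]'

```text
time_s: 2.6
ee_pos: [0.4278, -0.0404, 0.1939]
eef_rot: [3.141, 0.0, 1.562]
force: [1.1, -1.5, -0.2]
grip_width: 0.0008
grip_force: 0.0
```

step_arm --plan '[{"dx":0.4,"dy":0.17,"dz":0,"rx":0,"ry":0,"rz":0,"claw":1},{"dx":0.4,"dy":0.17,"dz":0,"rx":0,"ry":0,"rz":0,"claw":1},{"dx":0.35,"dy":0.15,"dz":0,"rx":0,"ry":0,"rz":0,"claw":1},{"dx":0,"dy":0,"dz":0,"rx":0,"ry":0,"rz":0,"claw":1},{"dx":0,"dy":0,"dz":0,"rx":0,"ry":0,"rz":0,"claw":1}]'

```text
time_s: 3.1
ee_pos: [0.4773, 0.0727, 0.1934]
eef_rot: [-3.141, 0.0, 1.564]
force: [0.2, -0.6, 0.4]
grip_width: 0.0009
grip_force: 0.0
```

```bash
cat >> h.py <<'E'
from scipy.spatial.transform import Rotation as Ro
def wrist(name):
    o=telemetry.get_obs(); p=viewer.camera("wrist"); cv2.imwrite(f"pics/{name}.png",p["img"][:,:,::-1])
    T=np.array(p["tool_from_camera"]); Rw=Ro.from_euler("xyz",o["eef_rot"]).as_matrix()@T[:3,:3]
    tw=np.array(o["ee_pos"])+Ro.from_euler("xyz",o["eef_rot"]).as_matrix()@T[:3,3]
    p["R"]=Rw.T; p["t"]=-Rw.T@tw
    print("t",o["time_s"],"tcp",np.round(o["ee_pos"],4),"F",np.round(o["force"],2)); return p,pts(p)
def span(w,m):
    Q=w[m]; print(len(Q),"med",np.round(np.median(Q,0),4),"lo",np.round(np.percentile(Q,2,axis=0),4),"hi",np.round(np.percentile(Q,98,axis=0),4))
E
python3 - <<'E'
from h import *
p,w=wrist("w1"); np.savez("w1.npz",w=w,img=p["img"])
E
```

```text
t 3.1 tcp [0.4773 0.0727 0.1934] F [ 0.18 -0.61  0.38]
```

View pics/w1.png

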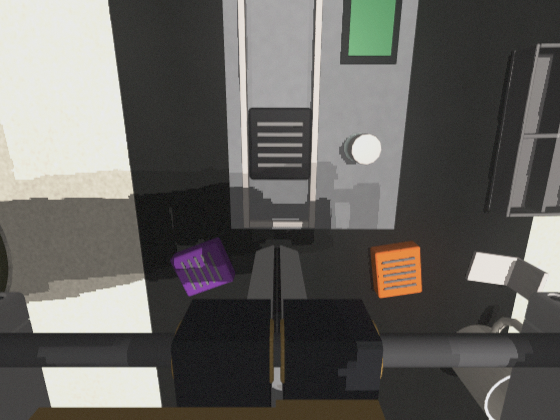

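The wrist view shows the black cover at (280,143) between the rails. The near stop bar is at (288,222), the jar at (365,148), and the closed fingers at the bottom centre.

Run:
```python
import numpy as np
d=np.load("w1.npz"); w=d["w"]; im=d["img"]
z=w[...,2]
m=np.zeros(z.shape,bool); m[95:190,248:314]=1
def s(m):
    Q=w[m]; print(len(Q),np.round(np.percentile(Q,[1,50,99],axis=0),4).tolist())
s(m&(z>.089))                       # cover top
rl=np.zeros(z.shape,bool); rl[20:220,225:400]=1
for side in((225,262),(300,335)):
    for r in(40,200):
        m2=np.zeros(z.shape,bool); m2[r-12:r+12,side[0]:side[1]]=1; s(m2&(z>.076)&(z<.085))
m3=np.zeros(z.shape,bool); m3[212:235,270:305]=1; s(m3&(z>.073)&(z<.082))
m4=np.zeros(z.shape,bool); m4[190:245,225:400]=1; s(m4&(z>.064)&(z<.073))
```

```text
4425 [[0.4547, 0.1043, 0.0926], [0.4816, 0.1367, 0.0951], [0.5091, 0.1665, 0.0971]]
177 [[0.4465, 0.2145, 0.0767], [0.4498, 0.224, 0.0806], [0.4525, 0.2327, 0.0825]]
148 [[0.4455, 0.07, 0.0766], [0.4484, 0.0815, 0.081], [0.4511, 0.0935, 0.0825]]
179 [[0.5123, 0.2142, 0.0771], [0.5149, 0.2239, 0.0807], [0.5183, 0.2324, 0.083]]
159 [[0.511, 0.0697, 0.0766], [0.5138, 0.0813, 0.0811], [0.5171, 0.0931, 0.0827]]
264 [[0.4721, 0.0521, 0.0731], [0.4893, 0.0559, 0.079], [0.5066, 0.0586, 0.0806]]
5465 [[0.4325, 0.0485, 0.0696], [0.5284, 0.0708, 0.0712], [0.5995, 0.0891, 0.0727]]
```

step_arm --plan '[{"dx":0.08,"dy":0.04,"dz":0.2,"rx":0,"ry":0,"rz":0,"claw":1},{"dx":0,"dy":0,"dz":0.3,"rx":0,"ry":0,"rz":0,"claw":1},{"dx":0,"dy":0,"dz":0.3,"rx":0,"ry":0,"rz":0,"claw":1},{"dx":0,"dy":0,"dz":0.1,"rx":0,"ry":0,"rz":0,"claw":1},{"dx":0,"dy":0,"dz":0.06,"rx":0,"ry":0,"rz":0,"claw":1},{"dx":0,"dy":0,"dz":0,"rx":0,"ry":0,"rz":0,"claw":1},{"dx":0,"dy":0,"dz":0,"rx":0,"ry":0,"rz":0,"claw":1}]'

```text
time_s: 3.85
ee_pos: [0.4821, 0.0801, 0.0988]
eef_rot: [3.14, -0.0, 1.562]
force: [0.3, 0.1, 0.0]
grip_width: 0.0001
grip_force: 0.0
```

step_arm --plan '[{"dx":0,"dy":0,"dz":0.03,"rx":0,"ry":0,"rz":0,"claw":1},{"dx":0.1,"dy":0,"dz":0,"rx":0,"ry":0,"rz":0,"claw":1},{"dx":0.08,"dy":0,"dz":0,"rx":0,"ry":0,"rz":0,"claw":1},{"dx":0.08,"dy":0,"dz":0,"rx":0,"ry":0,"rz":0,"claw":1},{"dx":0.08,"dy":0,"dz":0,"rx":0,"ry":0,"rz":0,"claw":1},{"dx":0.08,"dy":0,"dz":0,"rx":0,"ry":0,"rz":0,"claw":1},{"dx":0.08,"dy":0,"dz":0,"rx":0,"ry":0,"rz":0,"claw":1},{"dx":0.08,"dy":0,"dz":0,"rx":0,"ry":0,"rz":0,"claw":1},{"dx":0.08,"dy":0,"dz":0,"rx":0,"ry":0,"rz":0,"claw":1},{"dx":0,"dy":0,"dz":0,"rx":0,"ry":0,"rz":0,"claw":1}]'

```text
time_s: 4.85
ee_pos: [0.482, 0.1472, 0.0946]
eef_rot: [3.142, -0.0, 1.563]
force: [-0.5, -0.0, 0.1]
grip_width: 0.0003
grip_force: 0.0
```

step_arm --plan '[{"dx":0.08,"dy":0,"dz":0,"rx":0,"ry":0,"rz":0,"claw":1},{"dx":0.06,"dy":0,"dz":0,"rx":0,"ry":0,"rz":0,"claw":1},{"dx":0.04,"dy":0,"dz":0,"rx":0,"ry":0,"rz":0,"claw":1},{"dx":0,"dy":0,"dz":0,"rx":0,"ry":0,"rz":0,"claw":1},{"dx":-0.15,"dy":0,"dz":0,"rx":0,"ry":0,"rz":0,"claw":1},{"dx":-0.2,"dy":0,"dz":0,"rx":0,"ry":0,"rz":0,"claw":1},{"dx":-0.3,"dy":0,"dz":-0.3,"rx":0,"ry":0,"rz":0,"claw":1},{"dx":-0.1,"dy":0,"dz":-0.4,"rx":0,"ry":0,"rz":0,"claw":1},{"dx":0,"dy":0,"dz":0,"rx":0,"ry":0,"rz":0,"claw":1},{"dx":0,"dy":0,"dz":0,"rx":0,"ry":0,"rz":0,"claw":1}]'

```text
time_s: 5.85
ee_pos: [0.4817, 0.0883, 0.1649]
eef_rot: [3.14, -0.0, 1.561]
force: [-0.1, -0.3, -0.2]
grip_width: 0.0008
grip_force: 0.0
```

Run:
```python
from h import *
p,w=wrist("w2"); np.savez("w2.npz",w=w,img=p["img"])
x,y,z=w[...,0],w[...,1],w[...,2]
ch=(x>.453)&(x<.51)&(y>.08)&(y<.32)
span(w,ch&(z>.088)&(z<.1)); span(w,ch&(z<.055)); span(w,ch&(z<.046)&(z>.037)); span(w,ch&(z<.035))
```

```text
t 5.85 tcp [0.4817 0.0883 0.1649] F [-0.13 -0.26 -0.25]
5209 med [0.4819 0.1372 0.0951] lo [0.4553 0.105  0.0925] hi [0.5085 0.1663 0.0968]
  return _methods._mean(a, axis=axis, dtype=dtype,
  ret = um.true_divide(
Traceback (most recent call last):
  File "h.py", line 17, in span
    Q=w[m]; print(len(Q),"med",np.round(np.median(Q,0),4),"lo",np.round(np.percentile(Q,2,axis=0),4),"hi",np.round(np.percentile(Q,98,axis=0),4))
                                                                        ~~~~~~~~~~~~~^^^^^^^^^^^^
IndexError: index -1 is out of bounds for axis 0 with size 0
```

View pics/w2.png

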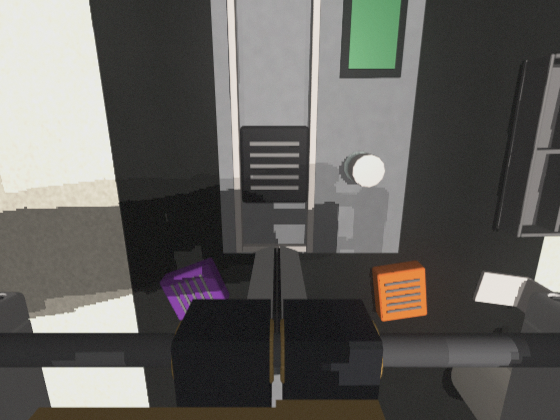

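The cover at (275,165) hasn't moved and I felt no force, so the push missed. I'll check where the fingertips actually are.

Run:
```python
from h import *
d=np.load("w2.npz"); w=d["w"]
for r in range(240,400,12): print(r,[np.round(w[r,c],3).tolist() for c in(262,292)])
p=viewer.camera("side"); cv2.imwrite("pics/s2.png",cv2.resize(p["img"][120:300,130:370,::-1],(800,600)))
q=pts(p); x,y,z=q[...,0],q[...,1],q[...,2]
span(q,(x>.453)&(x<.51)&(y>.08)&(y<.32)&(z>.088)&(z<.1))
m=(abs(x-.48)<.06)&(y>.03)&(y<.15)&(z>.1)&(z<.2); span(q,m)
```

```text
240 [[0.469, 0.061, 0.07], [0.498, 0.062, 0.072]]
252 [[0.475, 0.098, 0.188], [0.492, 0.097, 0.187]]
264 [[0.476, 0.098, 0.204], [0.491, 0.097, 0.204]]
276 [[0.476, 0.097, 0.218], [0.491, 0.097, 0.218]]
288 [[0.477, 0.098, 0.23], [0.49, 0.098, 0.231]]
300 [[0.479, 0.122, 0.28], [0.488, 0.122, 0.281]]
312 [[0.48, 0.122, 0.286], [0.487, 0.122, 0.287]]
324 [[0.48, 0.122, 0.292], [0.487, 0.121, 0.291]]
336 [[0.48, 0.122, 0.297], [0.487, 0.122, 0.297]]
348 [[0.48, 0.121, 0.299], [0.487, 0.121, 0.298]]
360 [[0.48, 0.118, 0.299], [0.487, 0.118, 0.299]]
372 [[0.48, 0.115, 0.299], [0.487, 0.116, 0.3]]
384 [[0.48, 0.111, 0.299], [0.487, 0.112, 0.299]]
396 [[0.48, 0.108, 0.299], [0.487, 0.108, 0.299]]
237 med [0.4804 0.1311 0.0929] lo [0.4543 0.1    0.0887] hi [0.508  0.1643 0.0972]
60 med [0.4814 0.0794 0.1913] lo [0.4694 0.0738 0.1768] hi [0.4937 0.0971 0.199 ]
```

View pics/s2.png

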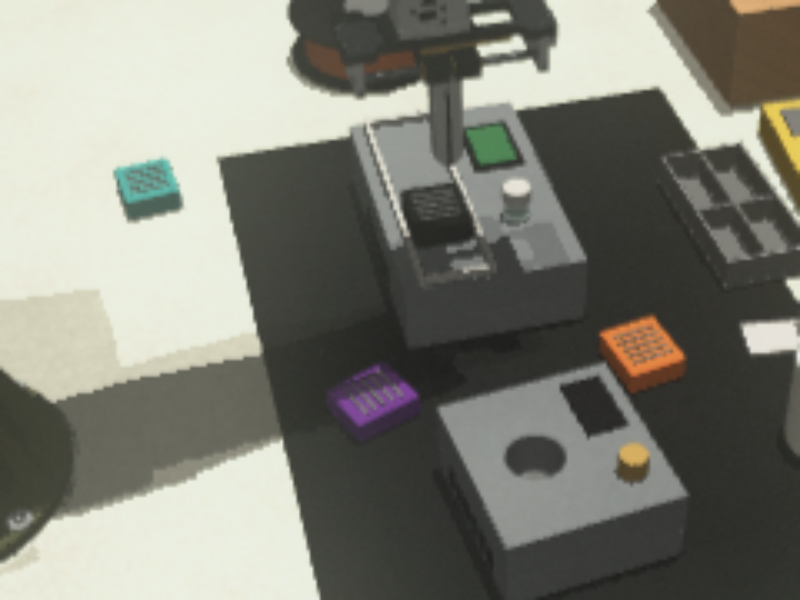

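The side view shows the fingertip at crop (448,165), at z of about 0.177. That is above the reported TCP (0.165), so the finger passed over the cover.

Run:
```python
from h import *
print(ctrl.tcp_to_tips,[a for a in dir(ctrl) if a[0]!='_'])
d=np.load("w2.npz"); w=d["w"]
for r in range(243,256): print(r,[np.round(w[r,c],3).tolist() for c in(265,272,285)])
p=viewer.camera("side"); q=pts(p)
for r in range(158,175): print(r,[np.round(q[r,c],3).tolist() for c in(262,264,266)])
o=telemetry.get_obs(); print(o["ee_pos"],o["qpos"])
```

```text
0.017 ['MotionError', 'tcp_to_tips']
243 [[0.472, 0.059, 0.072], [0.479, 0.059, 0.072], [0.491, 0.059, 0.071]]
244 [[0.472, 0.059, 0.073], [0.479, 0.059, 0.073], [0.491, 0.058, 0.072]]
245 [[0.472, 0.058, 0.075], [0.479, 0.059, 0.077], [0.491, 0.058, 0.076]]
246 [[0.472, 0.058, 0.077], [0.481, 0.098, 0.178], [0.491, 0.058, 0.077]]
247 [[0.472, 0.058, 0.079], [0.481, 0.098, 0.18], [0.488, 0.098, 0.18]]
248 [[0.477, 0.098, 0.183], [0.481, 0.098, 0.182], [0.488, 0.097, 0.181]]
249 [[0.477, 0.098, 0.184], [0.481, 0.098, 0.183], [0.488, 0.098, 0.184]]
250 [[0.477, 0.098, 0.186], [0.481, 0.097, 0.184], [0.488, 0.098, 0.185]]
251 [[0.477, 0.098, 0.186], [0.481, 0.098, 0.187], [0.488, 0.097, 0.186]]
252 [[0.477, 0.098, 0.188], [0.481, 0.098, 0.188], [0.488, 0.098, 0.188]]
253 [[0.477, 0.097, 0.189], [0.481, 0.098, 0.191], [0.488, 0.098, 0.19]]
254 [[0.477, 0.098, 0.191], [0.481, 0.098, 0.192], [0.488, 0.098, 0.191]]
255 [[0.477, 0.098, 0.193], [0.481, 0.097, 0.191], [0.488, 0.098, 0.193]]
158 [[0.476, 0.076, 0.219], [0.482, 0.081, 0.215], [0.489, 0.082, 0.213]]
159 [[0.477, 0.083, 0.211], [0
[... 571 characters left out ...]
82, 0.184], [0.482, 0.084, 0.181], [0.487, 0.079, 0.184]]
168 [[0.475, 0.079, 0.183], [0.481, 0.079, 0.182], [0.486, 0.076, 0.182]]
169 [[0.475, 0.077, 0.18], [0.481, 0.081, 0.176], [0.487, 0.08, 0.176]]
170 [[0.506, 0.22, 0.071], [0.512, 0.216, 0.073], [0.517, 0.208, 0.078]]
171 [[0.506, 0.217, 0.069], [0.512, 0.218, 0.068], [0.515, 0.199, 0.08]]
172 [[0.505, 0.216, 0.066], [0.511, 0.21, 0.069], [0.514, 0.195, 0.08]]
173 [[0.503, 0.204, 0.071], [0.509, 0.204, 0.07], [0.512, 0.187, 0.082]]
174 [[0.502, 0.202, 0.068], [0.508, 0.2, 0.069], [0.514, 0.197, 0.069]]
[0.48096221 0.08918811 0.16343378] [ 1.08485975e-01  1.94216932e-01  1.72581501e+00 -4.36113265e-05
  1.22357805e+00  1.17099997e-01]
```

Run:
```python
from h import *
d=np.load("w2.npz"); w=d["w"]; 
m=(w[...,2]>.13)&(np.abs(w[...,1]-.089)<.15)
Q=w[m]; 
for a in np.arange(.36,.61,.02):
    s=Q[(Q[:,0]>=a)&(Q[:,0]<a+.02)]
    if len(s): i=s[:,2].argmin(); print(round(a,2),len(s),"lowest",np.round(s[i],3), "5pct z",round(np.percentile(s[:,2],5),3))
p=viewer.camera("side"); q=pts(p); m=(q[...,2]>.17)&(q[...,2]<.36)&(abs(q[...,0]-.48)<.12)&(abs(q[...,1]-.089)<.1)
S=q[m]
for a in np.arange(.36,.61,.02):
    s=S[(S[:,0]>=a)&(S[:,0]<a+.02)]
    if len(s): i=s[:,2].argmin(); print("side",round(a,2),len(s),np.round(s[i],3))
```

```text
0.4 4013 lowest [0.41  0.112 0.275] 5pct z 0.277
0.42 3387 lowest [0.429 0.116 0.286] 5pct z 0.288
0.44 3669 lowest [0.441 0.116 0.286] 5pct z 0.289
0.46 11253 lowest [0.478 0.097 0.18 ] 5pct z 0.224
0.48 11831 lowest [0.485 0.096 0.177] 5pct z 0.21
0.5 4921 lowest [0.501 0.121 0.28 ] 5pct z 0.285
0.52 2865 lowest [0.535 0.115 0.286] 5pct z 0.288
0.54 5889 lowest [0.557 0.113 0.275] 5pct z 0.277
0.56 60 lowest [0.561 0.121 0.276] 5pct z 0.277
side 0.38 51 [0.397 0.058 0.297]
side 0.4 169 [0.406 0.058 0.273]
side 0.42 111 [0.422 0.065 0.282]
side 0.44 211 [0.46  0.098 0.271]
side 0.46 317 [0.479 0.084 0.175]
side 0.48 330 [0.485 0.082 0.175]
side 0.5 94 [0.503 0.055 0.277]
side 0.52 94 [0.536 0.062 0.283]
side 0.54 173 [0.558 0.058 0.272]
side 0.56 74 [0.561 0.052 0.278]
```

The whole gripper sits 29 mm higher than reported, so tip z = reported z + 12 mm. I'll redo the push with that correction.

step_arm --plan '[{"dx":-0.08,"dy":0,"dz":0.2,"rx":0,"ry":0,"rz":0,"claw":1},{"dx":0,"dy":0,"dz":0.3,"rx":0,"ry":0,"rz":0,"claw":1},{"dx":0,"dy":0,"dz":0.25,"rx":0,"ry":0,"rz":0,"claw":1},{"dx":0,"dy":0,"dz":0.12,"rx":0,"ry":0,"rz":0,"claw":1},{"dx":0,"dy":0,"dz":0.06,"rx":0,"ry":0,"rz":0,"claw":1},{"dx":0,"dy":0,"dz":0.03,"rx":0,"ry":0,"rz":0,"claw":1},{"dx":0,"dy":0,"dz":0,"rx":0,"ry":0,"rz":0,"claw":1},{"dx":0,"dy":0,"dz":0,"rx":0,"ry":0,"rz":0,"claw":1}]'

```text
time_s: 6.85
ee_pos: [0.4819, 0.0814, 0.0694]
eef_rot: [3.14, -0.0, 1.562]
force: [-0.1, -0.4, -0.7]
grip_width: 0.0007
grip_force: 0.0
```

step_arm --plan '[{"dx":0,"dy":0,"dz":0.03,"rx":0,"ry":0,"rz":0,"claw":1},{"dx":0.08,"dy":0,"dz":0,"rx":0,"ry":0,"rz":0,"claw":1},{"dx":0.06,"dy":0,"dz":0,"rx":0,"ry":0,"rz":0,"claw":1},{"dx":0.06,"dy":0,"dz":0,"rx":0,"ry":0,"rz":0,"claw":1},{"dx":0.06,"dy":0,"dz":0,"rx":0,"ry":0,"rz":0,"claw":1},{"dx":0.06,"dy":0,"dz":0,"rx":0,"ry":0,"rz":0,"claw":1}]'

```text
time_s: 7.45
ee_pos: [0.4819, 0.1139, 0.0658]
eef_rot: [3.141, 0.0, 1.562]
force: [0.5, -1.5, 1.2]
grip_width: 0.0008
grip_force: 1.1
```

step_arm --plan '[{"dx":0.06,"dy":0,"dz":0,"rx":0,"ry":0,"rz":0,"claw":1},{"dx":0.07,"dy":0,"dz":0,"rx":0,"ry":0,"rz":0,"claw":1},{"dx":0.07,"dy":0,"dz":0,"rx":0,"ry":0,"rz":0,"claw":1},{"dx":0.07,"dy":0,"dz":0,"rx":0,"ry":0,"rz":0,"claw":1},{"dx":0.07,"dy":0,"dz":0,"rx":0,"ry":0,"rz":0,"claw":1},{"dx":0.06,"dy":0,"dz":0,"rx":0,"ry":0,"rz":0,"claw":1},{"dx":0.05,"dy":0,"dz":0,"rx":0,"ry":0,"rz":0,"claw":1},{"dx":0.03,"dy":0,"dz":0,"rx":0,"ry":0,"rz":0,"claw":1},{"dx":0,"dy":0,"dz":0,"rx":0,"ry":0,"rz":0,"claw":1},{"dx":-0.1,"dy":0,"dz":0,"rx":0,"ry":0,"rz":0,"claw":1}]'

```text
time_s: 8.45
ee_pos: [0.4819, 0.1517, 0.0655]
eef_rot: [-3.141, -0.0, 1.563]
force: [0.1, 0.1, -0.3]
grip_width: 0.0005
grip_force: 0.0
```

step_arm --plan '[{"dx":-0.1,"dy":0,"dz":-0.1,"rx":0,"ry":0,"rz":0,"claw":1},{"dx":-0.3,"dy":0,"dz":-0.4,"rx":0,"ry":0,"rz":0,"claw":1},{"dx":-0.3,"dy":0,"dz":-0.4,"rx":0,"ry":0,"rz":0,"claw":1},{"dx":0,"dy":0,"dz":0,"rx":0,"ry":0,"rz":0,"claw":1},{"dx":0,"dy":0,"dz":0,"rx":0,"ry":0,"rz":0,"claw":1}]'

```text
time_s: 8.95
ee_pos: [0.4817, 0.0803, 0.1566]
eef_rot: [3.14, -0.0, 1.56]
force: [-1.4, -0.5, -0.8]
grip_width: 0.0007
grip_force: 0.0
```

Run:
```python
from h import *
p,w=wrist("w3"); np.savez("w3.npz",w=w,img=p["img"])
x,y,z=w[...,0],w[...,1],w[...,2]
ch=(x>.45)&(x<.512)&(y>.07)&(y<.32)
for lo,hi in((.088,.1),(.025,.06),(.037,.047),(.025,.034)):
    m=ch&(z>lo)&(z<hi)
    if m.sum()>10: span(w,m)
```

```text
t 8.95 tcp [0.4817 0.0803 0.1566] F [-1.35 -0.51 -0.81]
7075 med [0.4823 0.2042 0.095 ] lo [0.4558 0.1724 0.0928] hi [0.5089 0.2332 0.0968]
2870 med [0.4814 0.1317 0.0315] lo [0.4576 0.1092 0.0297] hi [0.5056 0.1556 0.0584]
552 med [0.4816 0.1324 0.0429] lo [0.4575 0.1091 0.0378] hi [0.5056 0.1497 0.0466]
1989 med [0.4814 0.1342 0.0311] lo [0.4582 0.1097 0.0296] hi [0.5052 0.1561 0.0327]
```

View pics/w3.png

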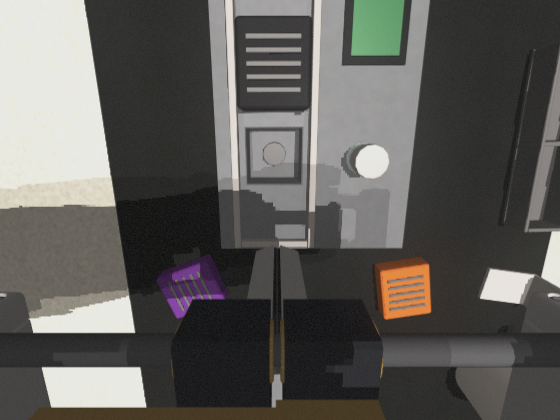

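The well at (275,155) is open with the key visible at (274,153). The cover is clear at (273,63), about 70 mm away. Next I move over the well and descend.

step_arm --plan '[{"dx":0.3,"dy":0,"dz":0.1,"rx":0,"ry":0,"rz":0,"claw":1},{"dx":0.22,"dy":0,"dz":0.2,"rx":0,"ry":0,"rz":0,"claw":1},{"dx":0,"dy":0,"dz":0.3,"rx":0,"ry":0,"rz":0,"claw":1},{"dx":0,"dy":0,"dz":0.2,"rx":0,"ry":0,"rz":0,"claw":1},{"dx":0,"dy":0,"dz":0,"rx":0,"ry":0,"rz":0,"claw":1},{"dx":0,"dy":0,"dz":0,"rx":0,"ry":0,"rz":0,"claw":1}]'

```text
time_s: 9.6
ee_pos: [0.4816, 0.1335, 0.0755]
eef_rot: [-3.14, 0.0, 1.562]
force: [0.1, -0.4, -0.0]
grip_width: 0.0011
grip_force: 0.0
```

step_arm --plan '[{"dx":0,"dy":0,"dz":0.15,"rx":0,"ry":0,"rz":0,"claw":1},{"dx":0,"dy":0,"dz":0.15,"rx":0,"ry":0,"rz":0,"claw":1},{"dx":0,"dy":0,"dz":0.1,"rx":0,"ry":0,"rz":0,"claw":1},{"dx":0,"dy":0,"dz":0.03,"rx":0,"ry":0,"rz":0,"claw":1},{"dx":0,"dy":0,"dz":0,"rx":0,"ry":0,"rz":0,"claw":1},{"dx":0,"dy":0,"dz":0,"rx":0,"ry":0,"rz":0,"claw":1}]'

```text
time_s: 10.2
ee_pos: [0.4824, 0.1334, 0.0334]
eef_rot: [3.141, -0.0, 1.562]
force: [0.2, 0.2, -0.1]
grip_width: 0.0002
grip_force: 0.0
```

step_arm --plan '[{"dx":0,"dy":0,"dz":0.03,"rx":0,"ry":0,"rz":0,"claw":1},{"dx":0,"dy":0,"dz":0.02,"rx":0,"ry":0,"rz":0,"claw":1},{"dx":0,"dy":0,"dz":0,"rx":0,"ry":0,"rz":0,"claw":1},{"dx":0,"dy":0,"dz":0,"rx":0,"ry":0,"rz":0,"claw":1}]'

```text
time_s: 10.6
ee_pos: [0.4823, 0.1334, 0.028]
eef_rot: [3.141, -0.0, 1.562]
force: [1.7, 0.4, 3.0]
grip_width: 0.0003
grip_force: 1.3
```

step_arm --plan '[{"dx":0,"dy":0,"dz":0.02,"rx":0,"ry":0,"rz":0,"claw":1},{"dx":0,"dy":0,"dz":0.02,"rx":0,"ry":0,"rz":0,"claw":1},{"dx":0,"dy":0,"dz":0,"rx":0,"ry":0,"rz":0,"claw":1},{"dx":0,"dy":0,"dz":0,"rx":0,"ry":0,"rz":0,"claw":1}]'

```text
time_s: 11.0
ee_pos: [0.4824, 0.1334, 0.0243]
eef_rot: [3.14, -0.0, 1.562]
force: [-0.9, -0.0, 12.0]
grip_width: 0.0005
grip_force: 6.1
```

12 N is well above the 4 N spring force, so the key is on its stop. I'll press slightly further and hold.

step_arm --plan '[{"dx":0,"dy":0,"dz":0.01,"rx":0,"ry":0,"rz":0,"claw":1},{"dx":0,"dy":0,"dz":0,"rx":0,"ry":0,"rz":0,"claw":1},{"dx":0,"dy":0,"dz":0,"rx":0,"ry":0,"rz":0,"claw":1},{"dx":0,"dy":0,"dz":0,"rx":0,"ry":0,"rz":0,"claw":1},{"dx":0,"dy":0,"dz":0,"rx":0,"ry":0,"rz":0,"claw":1},{"dx":0,"dy":0,"dz":0,"rx":0,"ry":0,"rz":0,"claw":1},{"dx":0,"dy":0,"dz":0,"rx":0,"ry":0,"rz":0,"claw":1},{"dx":0,"dy":0,"dz":0,"rx":0,"ry":0,"rz":0,"claw":1},{"dx":0,"dy":0,"dz":0,"rx":0,"ry":0,"rz":0,"claw":1},{"dx":0,"dy":0,"dz":0,"rx":0,"ry":0,"rz":0,"claw":1}]'

```text
time_s: 12.0
ee_pos: [0.4825, 0.1334, 0.0241]
eef_rot: [3.14, -0.0, 1.562]
force: [-4.9, -1.2, 23.1]
grip_width: 0.0001
grip_force: 11.8
```

step_arm --plan '[{"dx":0,"dy":0,"dz":0,"rx":0,"ry":0,"rz":0,"claw":1},{"dx":0,"dy":0,"dz":0,"rx":0,"ry":0,"rz":0,"claw":1},{"dx":0,"dy":0,"dz":0,"rx":0,"ry":0,"rz":0,"claw":1},{"dx":0,"dy":0,"dz":0,"rx":0,"ry":0,"rz":0,"claw":1},{"dx":0,"dy":0,"dz":0,"rx":0,"ry":0,"rz":0,"claw":1},{"dx":0,"dy":0,"dz":0,"rx":0,"ry":0,"rz":0,"claw":1}]'

```text
time_s: 12.6
ee_pos: [0.4825, 0.1334, 0.024]
eef_rot: [3.14, -0.0, 1.562]
force: [-5.4, -0.6, 23.7]
grip_width: 0.0004
grip_force: 11.8
```

step_arm --plan '[{"dx":0,"dy":0,"dz":-0.2,"rx":0,"ry":0,"rz":0,"claw":1},{"dx":0,"dy":0,"dz":-0.4,"rx":0,"ry":0,"rz":0,"claw":1},{"dx":0,"dy":0,"dz":-0.4,"rx":0,"ry":0,"rz":0,"claw":1},{"dx":0,"dy":0,"dz":0,"rx":0,"ry":0,"rz":0,"claw":1},{"dx":0.4,"dy":0,"dz":0,"rx":0,"ry":0,"rz":0,"claw":1},{"dx":0.4,"dy":0,"dz":0,"rx":0,"ry":0,"rz":0,"claw":1},{"dx":0.4,"dy":0,"dz":0,"rx":0,"ry":0,"rz":0,"claw":1},{"dx":0.05,"dy":0,"dz":0,"rx":0,"ry":0,"rz":0,"claw":1},{"dx":0,"dy":0,"dz":0,"rx":0,"ry":0,"rz":0,"claw":1},{"dx":0,"dy":0,"dz":0,"rx":0,"ry":0,"rz":0,"claw":1}]'

```text
time_s: 13.6
ee_pos: [0.4827, 0.2574, 0.1219]
eef_rot: [-3.14, 0.001, 1.562]
force: [0.1, -0.1, 0.8]
grip_width: 0.0007
grip_force: 0.0
```

step_arm --plan '[{"dx":0,"dy":0,"dz":0.25,"rx":0,"ry":0,"rz":0,"claw":1},{"dx":0,"dy":0,"dz":0.2,"rx":0,"ry":0,"rz":0,"claw":1},{"dx":0,"dy":0,"dz":0.11,"rx":0,"ry":0,"rz":0,"claw":1},{"dx":0,"dy":0,"dz":0,"rx":0,"ry":0,"rz":0,"claw":1},{"dx":0,"dy":0,"dz":0,"rx":0,"ry":0,"rz":0,"claw":1}]'

```text
time_s: 14.1
ee_pos: [0.4834, 0.258, 0.0673]
eef_rot: [3.141, -0.0, 1.561]
force: [0.9, -0.9, 0.7]
grip_width: 0.0004
grip_force: 0.0
```

step_arm --plan '[{"dx":-0.08,"dy":0,"dz":0,"rx":0,"ry":0,"rz":0,"claw":1},{"dx":-0.06,"dy":0,"dz":0,"rx":0,"ry":0,"rz":0,"claw":1},{"dx":-0.06,"dy":0,"dz":0,"rx":0,"ry":0,"rz":0,"claw":1},{"dx":-0.06,"dy":0,"dz":0,"rx":0,"ry":0,"rz":0,"claw":1},{"dx":-0.06,"dy":0,"dz":0,"rx":0,"ry":0,"rz":0,"claw":1},{"dx":-0.06,"dy":0,"dz":0,"rx":0,"ry":0,"rz":0,"claw":1},{"dx":-0.06,"dy":0,"dz":0,"rx":0,"ry":0,"rz":0,"claw":1},{"dx":-0.06,"dy":0,"dz":0,"rx":0,"ry":0,"rz":0,"claw":1},{"dx":-0.06,"dy":0,"dz":0,"rx":0,"ry":0,"rz":0,"claw":1},{"dx":-0.06,"dy":0,"dz":0,"rx":0,"ry":0,"rz":0,"claw":1}]'

```text
time_s: 15.1
ee_pos: [0.4825, 0.1958, 0.0666]
eef_rot: [-3.142, -0.0, 1.562]
force: [-0.5, 3.4, 2.3]
grip_width: 0.0005
grip_force: 1.2
```

step_arm --plan '[{"dx":-0.06,"dy":0,"dz":0,"rx":0,"ry":0,"rz":0,"claw":1},{"dx":-0.06,"dy":0,"dz":0,"rx":0,"ry":0,"rz":0,"claw":1},{"dx":-0.05,"dy":0,"dz":0,"rx":0,"ry":0,"rz":0,"claw":1},{"dx":-0.04,"dy":0,"dz":0,"rx":0,"ry":0,"rz":0,"claw":1},{"dx":0,"dy":0,"dz":0,"rx":0,"ry":0,"rz":0,"claw":1},{"dx":0,"dy":0,"dz":0,"rx":0,"ry":0,"rz":0,"claw":1}]'

```text
time_s: 15.7
ee_pos: [0.4821, 0.1751, 0.0664]
eef_rot: [-3.141, 0.0, 1.562]
force: [-0.1, -0.3, 0.6]
grip_width: 0.0004
grip_force: 0.0
```

step_arm --plan '[{"dx":0.15,"dy":0,"dz":0,"rx":0,"ry":0,"rz":0,"claw":1},{"dx":0.1,"dy":0,"dz":-0.2,"rx":0,"ry":0,"rz":0,"claw":1},{"dx":0,"dy":0,"dz":-0.4,"rx":0,"ry":0,"rz":0,"claw":1},{"dx":0,"dy":0,"dz":-0.5,"rx":0,"ry":0,"rz":0,"claw":1},{"dx":-0.4,"dy":0,"dz":0,"rx":0,"ry":0,"rz":0,"claw":1},{"dx":-0.4,"dy":0,"dz":0,"rx":0,"ry":0,"rz":0,"claw":1},{"dx":-0.4,"dy":0,"dz":0,"rx":0,"ry":0,"rz":0,"claw":1},{"dx":-0.1,"dy":0,"dz":0,"rx":0,"ry":0,"rz":0,"claw":1},{"dx":0,"dy":0,"dz":0,"rx":0,"ry":0,"rz":0,"claw":1},{"dx":0,"dy":0,"dz":0,"rx":0,"ry":0,"rz":0,"claw":1}]'

```text
time_s: 16.7
ee_pos: [0.4815, 0.0715, 0.1766]
eef_rot: [-3.141, -0.0, 1.562]
force: [-0.3, 0.1, 0.2]
grip_width: 0.0006
grip_force: 0.0
```

Run:
```python
from h import *
p,w=wrist("w4")
x,y,z=w[...,0],w[...,1],w[...,2]
ch=(x>.45)&(x<.512)&(y>.07)&(y<.32)
span(w,ch&(z>.088)&(z<.1)); print("deep",(ch&(z<.06)).sum())
span(w,(x>.53)&(x<.58)&(y<.16)&(y>.09)&(z>.097)&(z<.11))
```

```text
t 16.7 tcp [0.4815 0.0715 0.1766] F [-0.33  0.11  0.23]
4946 med [0.4814 0.1341 0.0952] lo [0.4547 0.1024 0.0931] hi [0.508  0.163  0.0968]
deep 0
855 med [0.5567 0.1315 0.103 ] lo [0.5448 0.1199 0.0984] hi [0.5689 0.1434 0.1046]
```

View pics/w4.png

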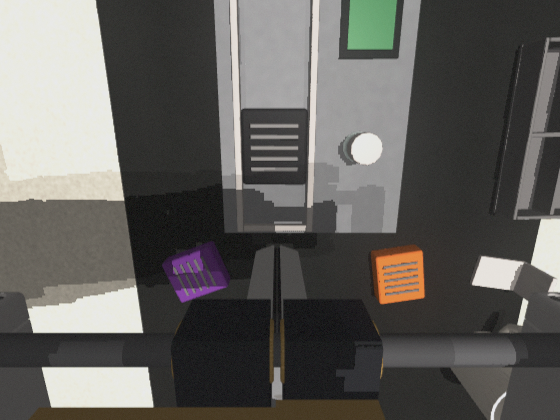

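The cover is back over the well at (275,147), spanning y from about 0.102 to 0.164, so its centre is within 1–2 mm of the well's. The jar at (365,148) hasn't moved and the arm is touching nothing.

```bash
python3 -c "from station import hand_in; print(hand_in())"
```

```text
the job is handed in; nothing more can be done
None
```

I pushed the cover clear, held the reset key fully down for about 1.5 s, and pushed the cover back to within about 2 mm of the well's centre; the job is handed in at about 17 s, with no verdict shown.

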